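Lock the tray pack and peel off the top tray

ROBOT

A 6-joint arm with a two-finger parallel gripper is mounted at the origin on a cart in front of the work surface, level with it; the furniture and walls round the work are solid. World frame = base frame: x ahead of the robot, y to its left, z up, the work surface at z = 0. Lengths are in m, angles in rad, forces in N, time in s.
With the tool pointing down it reaches from about 0.375 to 0.9 m from the base axis. Payload 3.1 kg.
Tool frame: the origin (TCP) lies midway between the tips of the shut fingers; the grasp point (between the pads) lies 19 mm behind it; z points along the fingers, y is the line along which they close (so a half turn about z gives the same grasp; the last joint's range is limited). The gripper opens to 85 mm and grips with 20 to 120 N. Pads are 22 mm wide; open, the fingers measure 114 mm over their backs; the gripper's body (76 mm by 85 mm) begins 54 mm behind the grasp point. The pads swing forward as they close: fully open they stand 13 mm farther back than shut.
Start: joints at [-1.508, 0.527, 1.433, -0, 1.181, -0.178], TCP at [0.149, -0.607, 0.231] pointing down, gripper open.
Joint ranges: [-3.08, 3.08], [-0.75, 2.2], [0.22, 2.44], [-1.43, 4.57], [0, 2.65], [-2.85, 2.85]. Speed limits (rad/s): [2.79, 2.79, 3.14, 3.14, 3.14, 3.14].

INTERFACE

Orientations are given as a unit quaternion [x, y, z, w].
In Python, from station import manip gives the robot as it stands.
- The arm moves only by the tool step_arm, never from a script. Its argument "targets" is text: rows parted by semicolons, each of 4 numbers parted by spaces: the shift along the tool's x, y, z in mm, then the turn about the tool's z in degrees. A call has 1 to 12 rows; each row is the pose to reach, as a shift and turn from the pose commanded when the call began, along the tool's axes at that moment; what a row does not reach only later rows make up. A row lasts 1/10 s, in which the tool goes at most 50 mm and 8.59 degrees, less where a joint would pass 70% of its speed; a pose out of reach is approached as far as the arm can. A call with a gripper value outside its range is refused whole. "gripper" is the closure, from 0 (fully open) to 1 (shut), set as the call begins (left out, the last holds). The fingers move at their own pace and stop on an object; "squeeze" is the grip in N (left out, the last holds). Time passes only in rows, so rows that repeat a pose let the fingers close. It gives the time, the measured TCP pose, the force, the opening and the grip force at its end, in the units of the state.
- manip.sense(): the state, without advancing time (a new reading comes with each control period).
- manip.snapshot(name): name is "scene" or "top" or "wrist"; returns the picture (420x560x3 uint8, red, green, blue); there is no depth.
- manip.get_calibration(name): a dict with "fov_y" (degrees; the focal length in pixels is half the picture's height over the tangent of half this angle, whatever the lens; pixels are square), "cx", "cy" (the principal point, pixels), "extrinsics" (4x4, takes a point from camera to world coordinates); the wrist camera has in their place "tool_from_camera" (4x4, takes a point from camera to tool coordinates, whose origin is the TCP and whose axes are the flange's). Camera axes: x right, y down, z forward; pixel columns grow to the right and rows downward; lengths in m; the calibration is good to about 2 mm. A picture is of the moment at which its call begins: read the wrist's pose just before it. get_calibration takes no time and is no camera call.
- manip.sign_off(): hands the job in; it is judged then, once.
Trained networks look in the newest picture that a camera, given by its name, has taken for a name from the list of things; names that differ only in an ending like _2 or _b are one class to them, and where a whole thing is asked for, a point or a joint stands for the part that bears it (a point fixed in the world has none). Each returns a list of dicts, best first, with "p" (0 to 1); they miss things now and then, are a little off and sometimes report something else, mostly with a low value. They report only what shows in the picture. A call takes as long as a camera call. They do not tell look-alikes from the thing itself.
- manip.recognise(camera, query): "position" ([column, row] in pixels, amid what is visible of it).
- manip.masks_of(camera, query): "pixels" (420x560 bool, what is visible of it) and "position" ([column, row] in pixels, amid what is visible of it).
- manip.mark_of(camera, query): "position" ([column, row] in pixels: a listed point, or the origin of a listed thing).
The state is a dict: "t": time; "q": joint angles; "qd": joint speeds; "tau": joint torques, N m; "tcp_pos": TCP position; "tool_rot": TCP orientation; "force": force on the tool from outside, world axes, zero at the start; "ft_torque": the same for the moment, N m; "finger_gap": opening from 0.0 (shut) to 1.0 (fully open); "gripper_force": force on a finger pad.
Only numpy, scipy, OpenCV 4.12 (cv2) and the standard library are available. Lean on these libraries where they do the work, as an engineer would, in place of code of your own. Each camera call takes 0.05 s, during which the arm holds its last target. There are 200 camera calls.

TASK

Lock the pack of nested trays in its stand: push the square plug that stands on the framed mat fully home through the hole in the pack's ear, and let go of it. The top tray clings to the pack, so then peel it: take it by the upright lug and lift that corner first, tilting the tray while its opposite corner still rests on the pack, before lifting it clear; pack and plug stay where they are. Finish while still holding the tray: present it level and still over the middle of the framed mat, held up clear in the air 12 to 25 cm above the bench, touching only the gripper.

Things in the scene. Friction and masses are not known exactly. Their poses are not given: they have to be found in the camera images.
- stand: Fixed dark steel block, 150 (x) x 178 (y) x 24 mm high, standing on the bench. Origin at the centre of its underside; z up. The tray pack sits on top at its +y end; the socket is at its -y end.
- socket (a point): Centre of the mouth of the square socket in the stand's top face, at (0, -54, 24) mm in the stand's frame, axes parallel to the stand's. The socket is 23 mm square, its sides parallel to the stand's x and y, and 18 mm deep. The pack's 4 mm thick ear, with a 26 mm square hole, lies over it, so the hole is entered from 4 mm above this point.
- pack: The lower trays, one loose aluminium pack, 0.9 kg, 120 (x) x 94 (y) x 22 mm high, with a flat ear (54 x 72 x 4 mm) toward -y that has the square hole over the socket. Origin at the centre of the trays' underside, at (0, 40, 24) mm in the stand's frame, axes parallel. Beyond each short side stand two posts (x = +-73, y = +-24, 34 mm high) with sprung rubber pads.
- tray: The top tray: bare aluminium, about 80 g, rim 120 (x) x 94 (y) x 3 mm, pan 12.5 mm deep below the rim, nested in the pack. Origin at the centre of the rim's underside, at first 22 mm above the pack's origin, axes parallel to the stand's. The pack's four pads press on the rim's short edges (x = +-60, y = +-24 mm) and cling with about 2 N each; each lets go once the rim there is raised 10 mm.
- tray_lug (a point): Centre of the tray's upright lug, at (71.3, 58.3, 12) mm in the tray's frame, just outside its (+x, +y) corner and beyond the stand. The lug is 24 mm long (outward along the tray's direction x = y, 45 degrees), 10 mm thick across that, 24 mm high: foot level with the rim's underside, top 12 mm above this point. A 3 mm thick web joins it to the rim.
- tray_far_corner (a point): The corner of the underside of the tray's rim opposite the lug, at (-60, -47, 0) mm in the tray's frame. When the lug is raised the tray pivots about this corner.
- pack_far_corner (a point): The corner of the pack's top on which that corner of the tray rests, at (-60, -47, 22) mm in the pack's frame.
- plug: Loose steel locking plug, 120 g, 52 mm high, standing upright on the mat: square shank 20 x 20 mm, 20 mm long, chamfered foot, below a square head 34 x 34 x 32 mm whose sides are parallel to the shank's. Origin at the centre of the foot, z up. Fully home, the head's shoulder rests on the ear and the foot is 16 mm below the point socket.
- mat: Fixed beech framed sorting mat with a dark floor, 288 (x) x 168 (y) mm; frame 15 mm high and 18 mm wide, floor 7 mm high. Origin at the centre of its underside, on the bench.
Things that resemble listed ones, but are neither listed nor needed, are in the scene too. Leave any brown, turquoise or yellow look-alike of the plug alone.

How it is judged:
On the way, in this order (a step that is already met when the one before it is completed fails the run):
1. the plug is fully home in the socket and let go (horizontal distance between plug and socket below 0.005 m and z of plug in the frame of socket below -0.013 m and angle between plug's own z axis and vertical below 0.12 rad and contact force between the fingers and plug below 0.1 N), for 0.2 s.
2. the lug's corner is peeled up: the tray is tilted by more than 8 degrees while its opposite corner is within 10 mm of the pack's corner (angle between tray's own z axis and vertical above 0.14 rad and distance between tray_far_corner and pack_far_corner below 0.01 m and contact force between the fingers and tray above 0.5 N), for 0.05 s.
At the end, for the whole second after the job is handed in: The gripper alone holds the tray still, level within 15 degrees, centre within 60 mm of the mat's centre in plan, rim 10 to 28 cm above the bench; the pack is within 12 mm of its start and flat within 3 degrees; the plug is upright in the socket, at least 13 mm deep (horizontal distance between plug and socket below 0.005 m and z of plug in the frame of socket below -0.013 m and angle between plug's own z axis and vertical below 0.12 rad and distance of pack from where it was at the start of the episode below 0.012 m and angle between pack's own z axis and vertical below 0.05 rad and horizontal distance between tray and mat below 0.06 m and height (world z) of tray between 0.1 and 0.28 m and angle between tray's own z axis and vertical below 0.26 rad and linear speed of tray below 0.03 m/s and contact force between the fingers and tray above 0.5 N and contact force between tray and mat below 0.1 N and contact force between tray and pack below 0.1 N and contact force between tray and stand below 0.1 N); the arm keeps its last pose, push and grip.
It fails at once if the pack of lower trays is lifted or tipped along with the top tray (angle between pack's own z axis and vertical above 0.1 rad or height (world z) of pack above 0.036 m).
It also fails if it takes over 51 s, if anything falls off the work surface, if the arm or the gripper's body presses on something with over 40 N, if the wrist force passes 120 N, or if a joint passes its speed limit or range.

## Working session

There is one attempt and no reset: what is moved stays moved. The work goes in short steps, Python scripts to look and compute and a tool call to move; the robot and the scene stay as the last step left them, time stands still between calls to the robot, and variables do not carry over. Pictures are saved under pics/ and viewed, at most 10 in all, crops included, and the job is handed in when it is done.

Besides the shell and the picture viewer there is one more tool, called after "Emit:" as name(argument=value, ...) on one line, values as JSON. step_arm: Moves the arm, as the interface text tells. Its arguments: {"type":"object","properties":{"targets":{"type":"string"},"gripper":{"type":"number"},"squeeze":{"type":"number"}},"required":["targets"]}

```bash
mkdir -p pics; cat > h.py <<'E'
import numpy as np, cv2
from station import manip
from scipy.spatial.transform import Rotation as R
def K(c):
    f=210/np.tan(np.radians(c["fov_y"])/2); return f,c["cx"],c["cy"]
def cam(name,s=None):
    c=manip.get_calibration(name)
    if name=="wrist":
        s=s or manip.sense(); T=np.eye(4); T[:3,:3]=R.from_quat(s["tool_rot"]).as_matrix(); T[:3,3]=s["tcp_pos"]
        return K(c),T@np.array(c["tool_from_camera"])
    return K(c),np.array(c["extrinsics"])
def ray(C,px,z):
    (f,cx,cy),E=C; d=E[:3,:3]@np.array([(px[0]-cx)/f,(px[1]-cy)/f,1]); o=E[:3,3]
    return o+d*(z-o[2])/d[2]
def proj(C,p):
    (f,cx,cy),E=C; q=E[:3,:3].T@(np.asarray(p)-E[:3,3]); return np.array([cx+f*q[0]/q[2],cy+f*q[1]/q[2]])
def tri(C1,p1,C2,p2):
    A=[];b=[]
    M=np.zeros((3,3));v=np.zeros(3);L=[]
    for C,p in((C1,p1),(C2,p2)):
        (f,cx,cy),E=C; d=E[:3,:3]@np.array([(p[0]-cx)/f,(p[1]-cy)/f,1]); d/=np.linalg.norm(d); P=np.eye(3)-np.outer(d,d); M+=P; v+=P@E[:3,3]
    return np.linalg.solve(M,v)
def save(n,im): cv2.imwrite(f"pics/{n}.png",im[:,:,::-1])
E
python3 - <<'E'
from h import *
ims={n:manip.snapshot(n) for n in("scene","top")}
for n in ims: save(n,ims[n])
P={}
for q in("stand","socket","plug","tray","tray_lug","mat","pack"):
    for n in ims:
        r=manip.mark_of(n,q)
        print(q,n,[(np.round(a["position"]).tolist(),round(a["p"],2)) for a in r[:5]])
        C=cam(n); z={"socket":.024,"tray":.046,"tray_lug":.058}.get(q,.007 if q in("plug",) else .024 if q=="pack" else 0)
        print("   ",[ray(C,a["position"],z).round(3).tolist() for a in r[:5]])
print(manip.sense()["t"],cam("top"))
E
```

```text
stand scene [([243.0, 224.0], 0.57), ([224.0, 217.0], 0.53)]
    [[0.568, 0.097, 0.0], [0.589, 0.164, 0.0]]
stand top [([220.0, 195.0], 0.85)]
    [[0.567, 0.108, 0.0]]
socket scene [([254.0, 216.0], 0.9), ([223.0, 216.0], 0.4)]
    [[0.574, 0.065, 0.024], [0.545, 0.14, 0.024]]
socket top [([239.0, 197.0], 0.8)]
    [[0.557, 0.047, 0.024]]
plug scene [([291.0, 291.0], 0.72), ([336.0, 255.0], 0.56)]
    [[0.316, -0.153, 0.007], [0.493, -0.186, 0.007]]
plug top [([380.0, 208.0], 0.49), ([382.0, 176.0], 0.47), ([303.0, 264.0], 0.44)]
    [[0.522, -0.402, 0.007], [0.626, -0.409, 0.007], [0.347, -0.156, 0.007]]
tray scene [([229.0, 206.0], 0.58)]
    [[0.563, 0.132, 0.046]]
tray top [([210.0, 188.0], 0.65), ([311.0, 215.0], 0.17)]
    [[0.581, 0.135, 0.046], [0.497, -0.178, 0.046]]
tray_lug scene [([233.0, 186.0], 0.74), ([240.0, 224.0], 0.3)]
    [[0.671, 0.18, 0.058], [0.457, 0.039, 0.058]]
tray_lug top [([313.0, 216.0], 0.74), ([195.0, 157.0], 0.68)]
    [[0.493, -0.183, 0.058], [0.678, 0.18, 0.058]]
mat scene [([330.0, 258.0], 0.6)]
    [[0.486, -0.173, 0.0]]
mat top [([309.0, 217.0], 0.74), ([238.0, 196.0], 0.4)]
    [[0.495, -0.176, 0.0], [0.561, 0.051, 0.0]]
pack scene []
    []
pack top [([208.0, 188.0], 0.73)]
    [[0.585, 0.144, 0.024]]
0.8 ((np.float64(513.4660802904667), 271.31022414010255, 212.62084457691796), array([[ 1.10163894e-04, -9.96398382e-01,  8.47953502e-02,
         3.70639112e-01],
       [-9.99973755e-01, -7.24031896e-04, -7.20868780e-03,
        -4.45798624e-02],
       [ 7.24411940e-03, -8.47923306e-02, -9.96372312e-01,
         1.62943773e+00],
       [ 0.00000000e+00,  0.00000000e+00,  0.00000000e+00,
         1.00000000e+00]]))
```

View pics/scene.png

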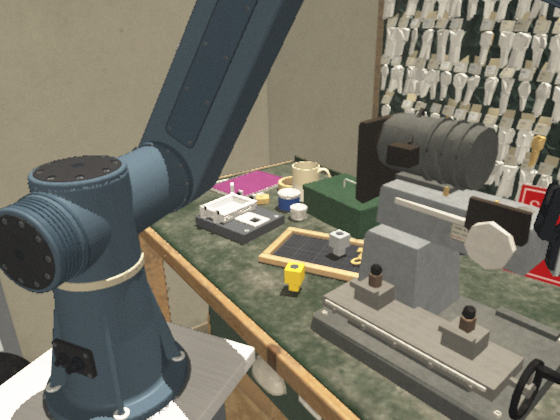

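View pics/top.png

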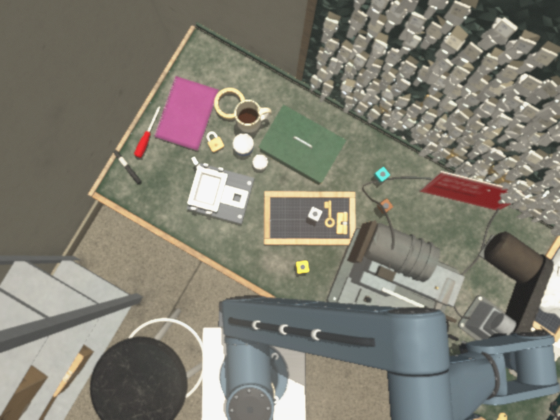

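Scene: the stand with tray is at (235,212) in scene and (220,195) in top, with the lug at top (195,160) and the ear hole at top (239,197).
Plug candidates (top pixels): grey on the mat (316,214), scene (340,241); yellow (303,267); turquoise (383,174); brown (386,206). The description ("steel, stands on the framed mat") picks the grey one. I'll check it in a close crop and work out the first move.

```bash
python3 - <<'E'
from h import *
a=cv2.imread("pics/top.png")[180:250,255:365];b=cv2.imread("pics/top.png")[145:230,175:265]
cv2.imwrite("pics/crop.png",np.hstack([cv2.resize(a,(440,280),interpolation=2),cv2.resize(b,(296,280),interpolation=2)]))
s=manip.sense(); M=R.from_quat(s["tool_rot"]).as_matrix()
print(M.round(3),s["tcp_pos"])
C=cam("top"); p=ray(C,(316,214),.059); print(p, M.T@(np.array([p[0]-.0,p[1],.25])-s["tcp_pos"])*1000)
print(manip.get_calibration("wrist"))
E
```

```text
[[ 0.971  0.238  0.   ]
 [ 0.238 -0.971 -0.   ]
 [ 0.     0.    -1.   ]] [ 0.1490718  -0.60693393  0.23132373]
[ 0.50013897 -0.19318289  0.059     ] [ 439.59091995 -318.11635349  -18.67337858]
{'fov_y': 71.88056219160622, 'cx': 283.0607754689459, 'cy': 206.34554579786982, 'tool_from_camera': array([[-1.94048515e-03, -9.46132071e-01, -3.23775136e-01,
         8.45924901e-02],
       [ 9.99997387e-01, -2.22726534e-03,  5.15194271e-04,
         3.53216237e-04],
       [-1.20857496e-03, -3.23773290e-01,  9.46133921e-01,
        -1.42729152e-01],
       [ 0.00000000e+00,  0.00000000e+00,  0.00000000e+00,
         1.00000000e+00]])}
```

View pics/crop.png

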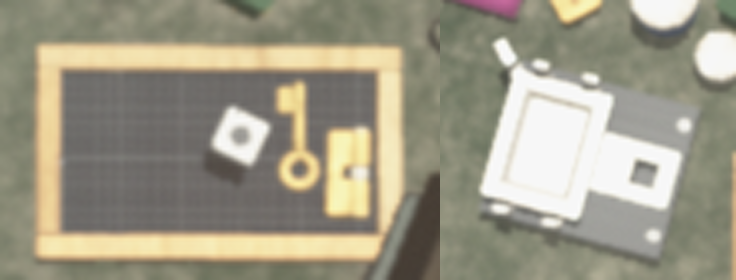

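Crop confirms it: the grey plug sits alone at top px (316,214), turned about 23°, with keys to its right. I'll rise first to clear the machine, then travel.

Emit:
step_arm(targets="0 0 -50 0;0 0 -100 0;0 0 -150 0;0 0 -200 0;20 -15 -220 0;55 -40 -230 0;95 -70 -230 -6;135 -98 -230 -12", gripper=0)

```text
t: 1.6
tcp_pos: [0.2574, -0.4783, 0.4619]
tool_rot: [0.974, 0.225, 0.0, 0.001]
force: [1.6, -0.8, -0.3]
finger_gap: 1.001
gripper_force: 0.0
```

Emit:
step_arm(targets="40 -29 0 -8;80 -58 0 -16;120 -87 0 -24;160 -116 0 -32;200 -145 0 -38;240 -174 0 -41;270 -195 30 -41;290 -210 70 -41;304 -220 110 -41;304 -220 150 -41;304 -220 180 -41;304 -220 180 -41")

```text
t: 2.8
tcp_pos: [0.4321, -0.1472, 0.2779]
tool_rot: [0.835, 0.551, -0.002, -0.004]
force: [0.0, 0.0, -0.5]
finger_gap: 0.996
gripper_force: 0.0
```

```bash
python3 - <<'E'
from h import *
s=manip.sense(); im=manip.snapshot("wrist"); save("w1",im)
C=cam("wrist",s)
m=manip.masks_of("wrist","plug")
for a in m[:3]:
    c,_=cv2.findContours(a["pixels"].astype(np.uint8),0,2); r=cv2.minAreaRect(max(c,key=cv2.contourArea))
    print(a["p"],a["position"],r)
for a in manip.mark_of("wrist","plug")[:3]: print(a, ray(C,a["position"],.007))
for a in manip.mark_of("wrist","mat")[:3]: print(a, ray(C,a["position"],.0))
print(proj(C,[.5,-.19,.059]))
E
```

```text
0.79 [468.5, 273.6] ((467.6910400390625, 273.494384765625), (42.61191940307617, 25.33395004272461), 32.0053825378418)
0.77 [225.1, 201.2] ((224.62310791015625, 200.21539306640625), (29.27219581604004, 30.388507843017578), 60.2551155090332)
0.66 [348.0, 179.7] ((345.9000244140625, 181.6999969482422), (30.065675735473633, 29.713342666625977), 3.3664608001708984)
{'position': [452.7, 261.3], 'p': 0.92} [ 0.62174333 -0.39230094  0.007     ]
{'position': [228.6, 194.6], 'p': 0.91} [ 0.34078444 -0.15084774  0.007     ]
{'position': [339.3, 174.7], 'p': 0.57} [ 0.50249852 -0.18719884  0.007     ]
{'position': [330.5, 171.9], 'p': 0.92} [ 0.49261766 -0.18010501  0.        ]
[345.28816947 186.30662939]
```

View pics/w1.png

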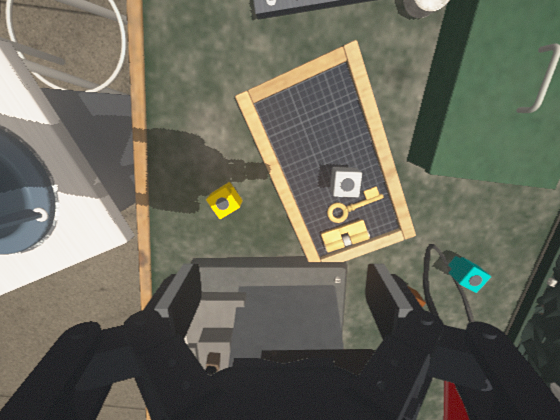

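Wrist view shows the grey plug at (347,183), yellow at (224,201), turquoise at (468,274), and keys at (355,205) beside the plug. Measuring its top face.

```bash
cat >> h.py <<'E'
def plugtop(im,C,px,z,thr=150,r=30,S=4000):
    g=im.min(2); w=np.zeros_like(g); x,y=map(int,px); w[y-r:y+r,x-r:x+r]=(g[y-r:y+r,x-r:x+r]>thr)*255
    c,_=cv2.findContours(w,0,2); c=max(c,key=cv2.contourArea)
    P=np.array([ray(C,p[0],z)[:2] for p in c]); rr=cv2.minAreaRect((P*S).astype(np.float32))
    return np.array(rr[0])/S,np.array(rr[1])/S,rr[2]
def totool(d,s):
    return R.from_quat(s["tool_rot"]).as_matrix().T@np.asarray(d)*1000
def yaw(s):
    x=R.from_quat(s["tool_rot"]).as_matrix()[:,0]; return np.degrees(np.arctan2(x[1],x[0]))
E
python3 - <<'E'
from h import *
s=manip.sense(); C=cam("wrist",s); im=cv2.imread("pics/w1.png")[:,:,::-1]
for t in(130,160,190):
    c,sz,a=plugtop(im,C,(347,184),.059,t); print(t,c,sz,a)
print(yaw(s), totool([c[0]-s["tcp_pos"][0],c[1]-s["tcp_pos"][1],0],s), s["tcp_pos"])
E
```

```text
130 [ 0.51035815 -0.19472971] [0.03470159 0.03485931] 64.23828125
160 [ 0.51051804 -0.19498117] [0.03370689 0.03405021] 64.40798950195312
190 [ 0.51055219 -0.19514175] [0.03231688 0.03392372] 66.57745361328125
66.78172662484123 [-11.96864964  86.21779121   0.36061506] [ 0.43603497 -0.15015208  0.28321234]
```

Emit:
step_arm(targets="-4 30 20 0;-8 60 50 1;-12 86 90 1.5;-12 86 130 1.5;-12 86 160 1.5;-12 86 160 1.5;-12 86 160 1.5", gripper=0)

```text
t: 3.7
tcp_pos: [0.5102, -0.195, 0.1227]
tool_rot: [0.842, 0.539, 0.001, 0.001]
force: [0.2, 0.5, -0.4]
finger_gap: 1.001
gripper_force: 0.0
```

```bash
python3 - <<'E'
from h import *
manip.snapshot("wrist")
s=manip.sense(); im=manip.snapshot("wrist"); save("w2",im); C=cam("wrist",s)
px=proj(C,[.5105,-.195,.059]); print(px)
for t in(140,170):
    c,sz,a=plugtop(im,C,px,.059,t,45); print(t,c,sz,a)
print(yaw(s), totool([c[0]-s["tcp_pos"][0],c[1]-s["tcp_pos"][1],0],s), s["tcp_pos"])
E
```

```text
[280.83637919 221.77877853]
140 [ 0.50838095 -0.17768694] [0.01033424 0.03237758] 65.0747299194336
170 [ 0.50840527 -0.17769807] [0.01033403 0.03230891] 65.07475280761719
65.2890306703042 [14.97789223 -9.49158617 -0.05273025] [ 0.51076645 -0.19527235  0.1235509 ]
```

View pics/w2.png

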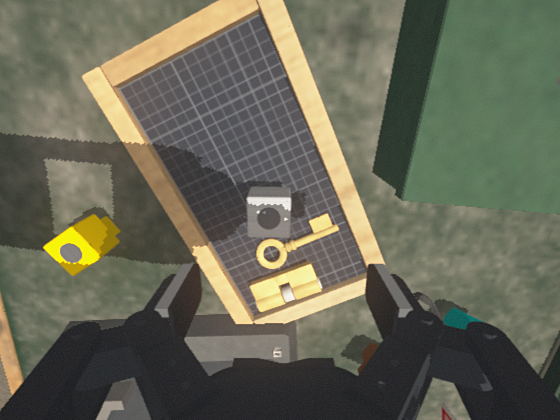

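In w2 the plug's top face is in the gripper's shadow, hole centre at about (268.5,217), against (281,222) predicted. The first picture was taken while the arm was still moving, so I trust this one.

```bash
python3 - <<'E'
from h import *
s=manip.sense(); C=cam("wrist",s)
c=ray(C,(268.5,216.5),.059); print(c, totool([c[0]-s["tcp_pos"][0],c[1]-s["tcp_pos"][1],0],s))
im=cv2.imread("pics/w2.png")
g=im[180:250,235:305].astype(int).min(2)
e=cv2.Canny(im[180:250,235:305],60,120)
print("cols",e.sum(0)//255); print("rows",e.sum(1)//255)
E
```

```text
[ 0.50387166 -0.18723524  0.059     ] [ 4.38059473 -9.74125188 -0.05646674]
cols [13 13 14 17 13 14 14 11 19  9  9 21 37 12 10  9  9  7  7  8  9  9 20 13
 16 10 12 10 14  9 15  9  8  9  9 10 10  8  9 11 10 12 12 12 13 16  9 11
 10 12 14 12  9 11 11 38 25 13 18 15 13 14 18  9 13 13 12 16 20 21]
rows [14 46 15  7 11 10 36 14 12 11 11  5 15  9  4  3 19 35  6  3  3  3  3  8
 30  9  5  9 11 14 12 11  7 14  4  5  9 17 10  8 11  9 14 14 12 10 13 13
 13 13 12 10 11 12 11 12 11 29 18 25 22 14 18 13 11 12 25 18 18 16]
```

Emit:
step_arm(targets="4 -9.5 0 0;4 -9.5 25 0;4 -9.5 55 0;4 -9.5 80 0;4 -9.5 89 0;4 -9.5 89 0;4 -9.5 89 0")

```text
t: 4.5
tcp_pos: [0.5028, -0.1868, 0.0336]
tool_rot: [0.842, 0.54, 0.0, 0.001]
force: [-0.7, 0.2, 0.5]
finger_gap: 1.003
gripper_force: 0.0
```

Emit:
step_arm(targets="0 0 0 0;0 0 0 0;0 0 0 0;0 0 0 0;0 0 0 0;0 0 0 0;0 0 0 0;0 0 0 0", gripper=1, squeeze=50)

```text
t: 5.3
tcp_pos: [0.5025, -0.1867, 0.033]
tool_rot: [0.842, 0.539, 0.0, 0.0]
force: [-0.8, 0.9, 6.1]
finger_gap: 0.389
gripper_force: 49.7
```

Emit:
step_arm(targets="0 0 -20 0;0 0 -60 0;0 0 -105 0;30 -6 -140 0;75 -14 -170 0;120 -23 -170 -4;165 -32 -170 -8;205 -39 -170 -12;230 -44 -170 -12;237 -45 -170 -12;237 -45 -170 -12;237 -45 -170 -12")

```text
t: 6.5
tcp_pos: [0.5599, 0.0467, 0.202]
tool_rot: [0.781, 0.624, -0.001, -0.0]
force: [-0.5, -0.7, -0.9]
finger_gap: 0.39
gripper_force: 50.1
```

```bash
python3 - <<'E'
from h import *
manip.snapshot("wrist");manip.snapshot("wrist")
s=manip.sense(); im=manip.snapshot("wrist"); save("w3",im); C=cam("wrist",s); print(s["tcp_pos"],yaw(s),s["finger_gap"],s["gripper_force"])
for q,z in(("socket",.028),("stand",0),("tray",.046),("tray_lug",.058),("pack",.024),("plug",.1)):
    for a in manip.mark_of("wrist",q)[:2]: print(q,a["p"],np.round(a["position"]), ray(C,a["position"],z).round(4))
E
```

```text
[0.56001248 0.04617404 0.202143  ] 77.19164928474699 0.3897588345076989 50.06705582141876
socket 0.69 [278. 180.] [0.5563 0.053  0.028 ]
tray 0.97 [281.  92.] [0.581  0.1412 0.046 ]
tray_lug 0.88 [362.  19.] [0.6618 0.1816 0.058 ]
plug 0.98 [287. 244.] [0.556  0.0085 0.1   ]
```

View pics/w3.png

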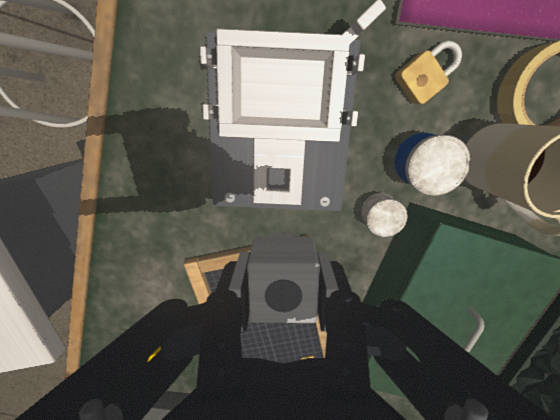

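The plug is held at (285,280). The hole shows at (279,180), the tray rim spans corners (219,30)–(358,138), and the lug is at (371,14). I'll fit the hole and rim precisely, and check the plug's offset in the hand.

```bash
python3 - <<'E'
from h import *
s=manip.sense(); C=cam("wrist",s); im=cv2.imread("pics/w3.png")[:,:,::-1]; g=im.min(2)
# ear mask w/ hole
ear=np.zeros_like(g); ear[142:210,235:320]=(g[142:210,235:320]>60)*255
sub=cv2.cvtColor(im,cv2.COLOR_RGB2GRAY)
print(sub[180,244:316:2]); print(sub[140:212:2,280]); print(sub[140:212:2,297])
# tray
m=manip.masks_of("wrist","tray")[0]; c,_=cv2.findContours(m["pixels"].astype(np.uint8),0,2); c=max(c,key=cv2.contourArea)
c=c[(c[:,0,0]>214)&(c[:,0,0]<360)]
P=np.array([ray(C,p[0],.049)[:2] for p in c]); r=cv2.minAreaRect((P*4000).astype(np.float32)); print("tray mask rect",np.array(r[0])/4000,np.array(r[1])/4000,r[2])
# line fit of rim edges by bright threshold
E=cv2.Canny(sub,60,140)
def hough(box):
    x0,x1,y0,y1=box; L=cv2.HoughLinesP(E[y0:y1,x0:x1],1,np.pi/720,20,minLineLength=25,maxLineGap=6)
    return [] if L is None else [(l[0]+[x0,y0,x0,y0]).tolist() for l in L[:8]]
for n,b in dict(ear=(245,315,140,212),tray=(205,365,22,145),plug=(235,330,228,330)).items():
    print(n,hough(b))
M=R.from_quat(s["tool_rot"]).as_matrix(); t=np.array(s["tcp_pos"])
for z in(-.026,.006):
    print("plug pred",z,[proj(C,t+M@np.array([x,y,z])).round(1).tolist() for x in(.017,-.017) for y in(-.017,.017)])
E
```

```text
[ 71  71  74  72  75 110 127 129 131 130 128 105  84 114 111 112 114 113
 112 113  79  77  71 181 234 231 231 229 232 181 106 111 112 111 115 113]
[232 235 234 235 233 231 231 230 236 231 231 233 232 234 140 110 115 113
 110 110 112 110 107  69  75 105 221 228 227 227 227 230 126 103 103  95]
[222 237 236 237 234 234 231 231 243 233 234 233 233 231 232 231 232 232
 231 231 231 231 230 229 229 228 227 228 228 226 228 229 199 106 104 100]
tray mask rect [0.5865434  0.14926096] [0.10426258 0.12778479] 74.5899429321289
ear [[301, 204, 303, 167], [254, 187, 254, 140], [260, 203, 300, 204], [255, 188, 288, 191], [249, 165, 290, 169], [266, 165, 266, 190]]
tray [[217, 29, 339, 34], [217, 44, 318, 49], [219, 124, 303, 126], [263, 58, 322, 60], [342, 112, 349, 44], [259, 137, 303, 139], [242, 116, 319, 119], [216, 47, 218, 120]]
plug [[248, 273, 250, 322], [318, 294, 319, 255], [247, 323, 310, 322], [239, 297, 251, 243], [321, 269, 328, 297]]
plug pred -0.026 [[243.6, 261.6], [318.1, 261.5], [246.8, 322.4], [315.6, 322.3]]
plug pred 0.006 [[250.9, 232.8], [311.5, 232.6], [253.0, 284.8], [309.8, 284.7]]
```

Emit:
step_arm(targets="-20 0 20 0;-40 0 60 0;-40 0 100 0;-40 0 128 0;-40 0 134 0;-40 0 134 0;-40 0 134 0")

```text
t: 7.7
tcp_pos: [0.5527, 0.0085, 0.0695]
tool_rot: [0.781, 0.625, 0.001, 0.001]
force: [0.7, 0.5, 0.1]
finger_gap: 0.386
gripper_force: 50.0
```

```bash
python3 - <<'E'
from h import *
manip.snapshot("wrist");manip.snapshot("wrist")
s=manip.sense(); im=manip.snapshot("wrist"); save("w4",im); C=cam("wrist",s); print(s["tcp_pos"],yaw(s),s["finger_gap"],s["force"])
print(manip.mark_of("wrist","socket")[:2])
E
```

```text
[0.55295135 0.00851803 0.07003516] 77.31900669054107 0.3880533094921995 [ 3.63285603e-04  4.42447055e-01 -7.64804638e-01]
[{'position': [274.8, 169.7], 'p': 0.75}]
```

View pics/w4.png

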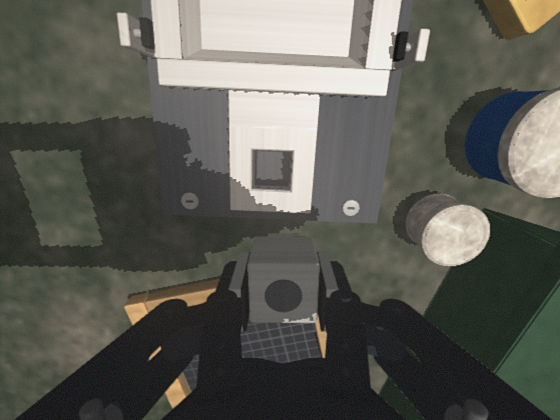

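w4: the hole spans (252,148)–(293,191), nearly square to the picture, and the plug's head is at (283,285). Now subpixel edges.

```bash
python3 - <<'E'
from h import *
s=manip.sense(); C=cam("wrist",s); im=cv2.imread("pics/w4.png")[:,:,::-1]; g=cv2.GaussianBlur(cv2.cvtColor(im,7),(0,0),.8).astype(float)
def edges(rng,line,ax):
    # strongest gradient location in rng along axis for each line
    out=[]
    for k in line:
        p=g[k,rng[0]:rng[1]] if ax==0 else g[rng[0]:rng[1],k]
        d=np.abs(np.gradient(p)); i=int(d.argmax())
        if 0<i<len(d)-1: o=(d[i-1]-d[i+1])/(2*(d[i-1]-2*d[i]+d[i+1]))
        else:o=0
        out.append((rng[0]+i+o,k) if ax==0 else (k,rng[0]+i+o))
    return np.array(out)
def fit(n,e,z):
    P=np.array([ray(C,p,z) for p in e]); P=np.array([totool(p-np.array(s["tcp_pos"]),s) for p in P])
    print(n,"px",np.median(e,0).round(1),"tool xy mm",np.median(P[:,:2],0).round(2), "angle",np.degrees(np.arctan(np.polyfit(P[:,0],P[:,1],1)[0] if np.ptp(P[:,0])>np.ptp(P[:,1]) else -np.polyfit(P[:,1],P[:,0],1)[0])).round(2))
L=range(155,186,2)
fit("hole L",edges((245,260),L,0),.028); fit("hole R",edges((286,300),L,0),.028)
L=range(258,288,2)
fit("hole T",edges((142,156),L,1),.028); fit("hole B",edges((184,198),L,1),.028)
fit("ear L",edges((222,236),range(100,165,3),0),.028); fit("ear R",edges((308,326),range(100,165,3),0),.028)
fit("rim B",edges((85,102),list(range(165,225,4))+list(range(325,380,4)),1),.046)
fit("rim top",edges((52,68),list(range(170,380,4)),1),.049)
z=s["tcp_pos"][2]+.026
fit("plug L",edges((238,256),range(275,315,3),0),z);fit("plug R",edges((312,328),range(275,315,3),0),z)
fit("plug front",edges((250,275),range(258,310,3),1),z)
fit("plug back",edges((315,330),range(250,310,3),1),z)
fit("plug frontbot",edges((228,245),range(255,308,3),1),z-.032)
E
```

```text
hole L px [251.2 170. ] tool xy mm [ 45.17 -19.42] angle 2.41
hole R px [292.1 170. ] tool xy mm [45.1   7.01] angle 3.05
hole T px [272.  149.2] tool xy mm [58.42 -5.81] angle 2.66
hole B px [272.  189.3] tool xy mm [32.2  -6.19] angle 3.39
ear L px [228.8 131.5] tool xy mm [ 69.34 -32.33] angle 2.92
ear R px [316.6 131.5] tool xy mm [69.22 21.92] angle 2.73
rim B px [221.   87.3] tool xy mm [ 93.61 -31.82] angle 2.8
rim top px [274.   61.8] tool xy mm [105.43  -3.33] angle 1.48
plug L px [248.4 294.5] tool xy mm [ -0.66 -15.5 ] angle -0.6
plug R px [317.7 294.5] tool xy mm [-0.84 17.43] angle 1.31
plug front px [283.5 262.9] tool xy mm [16.29  1.21] angle 0.84
plug back px [278.5 322.4] tool xy mm [-17.05  -1.33] angle 1.15
plug frontbot px [280.5 232.9] tool xy mm [16.87 -0.38] angle -4.6
```

Emit:
step_arm(targets="20 -3 0 1.5;46 -7 0 2.8;46 -7 0 2.8;46 -7 6 2.8;46 -7 14 2.8;46 -7 18 2.8;46 -7 22 2.8;46 -7 26 2.8;46 -7 26 2.8")

```text
t: 8.8
tcp_pos: [0.5544, 0.0547, 0.0416]
tool_rot: [0.796, 0.605, -0.001, -0.0]
force: [-0.1, 0.4, -0.7]
finger_gap: 0.386
gripper_force: 49.9
```

Emit:
step_arm(targets="0 0 3 0;0 0 6 0;0 0 8 0;0 0 9.5 0;0 0 9.5 0;0 0 9.5 0")

```text
t: 9.4
tcp_pos: [0.5548, 0.055, 0.0343]
tool_rot: [0.796, 0.605, 0.0, 0.0]
force: [-2.3, -0.6, 9.0]
finger_gap: 0.389
gripper_force: 51.3
```

Emit:
step_arm(targets="0 0 0 0;0 0 0 0;0 0 0 0;0 0 0 0;0 0 0 0;0 0 -10 0;0 0 -30 0;0 0 -60 0;0 0 -90 0;0 0 -120 0", gripper=0.1)

```text
t: 10.4
tcp_pos: [0.5546, 0.055, 0.1545]
tool_rot: [0.796, 0.605, 0.0, 0.0]
force: [-0.1, -0.4, -0.0]
finger_gap: 0.901
gripper_force: 0.0
```

Plug home. Next, move over the lug with the tool turned across it and take one look.

Emit:
step_arm(targets="25 12 -10 8;50 24 -10 16;76 36 -10 24;102 48 -10 32;128 60 -5 40;152 71 0 45;152 71 0 45;152 71 0 45", gripper=0.45)

```text
t: 11.2
tcp_pos: [0.6632, 0.1827, 0.1528]
tool_rot: [0.967, 0.256, -0.001, 0.0]
force: [-0.5, 0.4, 0.2]
finger_gap: 0.548
gripper_force: 0.0
```

```bash
python3 - <<'E'
from h import *
manip.snapshot("wrist");manip.snapshot("wrist")
s=manip.sense(); im=manip.snapshot("wrist"); save("w5",im); C=cam("wrist",s); print(s["tcp_pos"],yaw(s),s["finger_gap"])
a=manip.mark_of("wrist","tray_lug")[0]; p=ray(C,a["position"],.058); print(a,p,totool(p-np.array([*s["tcp_pos"][:2],.058]),s))
print(proj(C,[.664,.183,.070]))
manip.snapshot("scene"); manip.snapshot("top")
for n in("scene","top"): print(n,[(x["position"],x["p"]) for x in manip.mark_of(n,"plug")[:4]], proj(cam(n),[.5548,.055,.008]))
E
```

```text
[0.66301863 0.18176047 0.15308548] 29.51769825916555 0.5517778975977505
{'position': [281.2, 206.9], 'p': 0.94} [0.66466369 0.18368506 0.058     ] [ 2.37976213 -0.86427399 -0.00250545]
[281.45956443 212.66629107]
scene [([291.8, 290.2], 0.65), ([252.1, 227.8], 0.58)] [254.26666755 225.72059428]
top [([301.3, 262.9], 0.62), ([237.1, 197.7], 0.54), ([381.2, 172.2], 0.54), ([381.9, 206.5], 0.53)] [236.25848718 198.10789918]
```

View pics/w5.png

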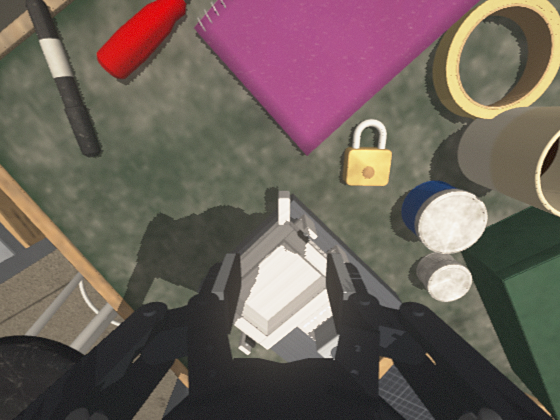

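w5: the lug is upright at (284,207), centred between the fingers and aligned with the tool; the padlock at (368,165) is clear. The plug reads in its socket at top (237,198). Descend and grip.

Emit:
step_arm(targets="1 0 25 0;1 0 60 0;1 0 90 0;1 0 105 0;1 0 112 0;1 0 112 0;1 0 112 0")

```text
t: 12.3
tcp_pos: [0.6659, 0.1831, 0.0422]
tool_rot: [0.967, 0.255, 0.001, 0.0]
force: [0.9, -0.6, -0.1]
finger_gap: 0.551
gripper_force: 0.0
```

Emit:
step_arm(targets="0 0 0 0;0 0 0 0;0 0 0 0;0 0 0 0;0 0 0 0;0 0 0 0", gripper=1, squeeze=25)

```text
t: 12.9
tcp_pos: [0.6654, 0.183, 0.042]
tool_rot: [0.967, 0.255, 0.001, 0.0]
force: [-0.2, -0.3, 6.5]
finger_gap: 0.108
gripper_force: 30.0
```

Emit:
step_arm(targets="0 0 -4 0;0 0 -8 0;-0.5 0 -12 0;-1 0 -16 0;-2 0 -20 0;-3 0 -24 0;-4 0 -27 0;-5 0 -30 0;-5 0 -32 0;-5 0 -32 0")

```text
t: 13.9
tcp_pos: [0.661, 0.1806, 0.0735]
tool_rot: [0.967, 0.255, 0.001, 0.0]
force: [5.0, -0.9, -1.4]
finger_gap: 0.113
gripper_force: 28.8
```

```bash
python3 - <<'E'
from h import *
s=manip.sense(); im=manip.snapshot("wrist"); im2=manip.snapshot("scene"); print(s["tcp_pos"],s["force"],s["finger_gap"],s["gripper_force"])
cv2.imwrite("pics/peel.png",np.hstack([im[180:400,180:400],cv2.resize(im2[165:265,170:290],(264,220),interpolation=2)])[:,:,::-1])
E
```

```text
[0.66100522 0.18056338 0.07351817] [ 4.99276901 -0.93200907 -1.40763632] 0.11272978979078889 28.796985391527414
```

View pics/peel.png

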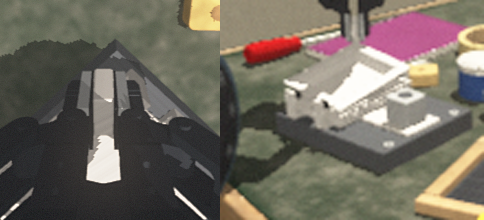

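Right crop: the lug corner is raised (about 11°), the far corner rests on the pack, and the plug is seated. I'll tilt a bit further to free the third pad, lower to about 6°, then squeeze hard and lift.

Emit:
step_arm(targets="-1 0 -4 0;-2 0 -8 0;-2 0 -8 0;-1 0 -3 0;0 0 2 0;1 0 7 0;2 0 12 0;3 0 14 0;3 0 14 0")

```text
t: 14.9
tcp_pos: [0.6629, 0.1821, 0.0583]
tool_rot: [0.967, 0.255, -0.0, -0.0]
force: [3.4, -0.3, 4.1]
finger_gap: 0.11
gripper_force: 29.8
```

Emit:
step_arm(targets="0 0 0 0;0 0 0 0;0 0 0 0;0 0 -4 0;0 0 -8 0;0 0 -12 0;0 0 -18 0;0 0 -26 0;0 0 -36 0;0 0 -50 0;0 0 -65 0", squeeze=120)

```text
t: 16.0
tcp_pos: [0.663, 0.182, 0.1252]
tool_rot: [0.967, 0.255, 0.0, -0.0]
force: [0.6, -0.0, -0.5]
finger_gap: 0.095
gripper_force: 117.4
```

```bash
python3 - <<'E'
from h import *
manip.snapshot("wrist")
s=manip.sense(); im=manip.snapshot("wrist"); im2=manip.snapshot("scene"); print(s["tcp_pos"],s["force"],s["finger_gap"],s["gripper_force"],s["t"])
cv2.imwrite("pics/lift.png",np.hstack([im[150:400,150:400],cv2.resize(im2[145:265,170:290],(250,250),interpolation=2)])[:,:,::-1])
E
```

```text
[0.66492317 0.18229929 0.12842974] [ 1.0449059  -0.69822843  1.06891057] 0.09684333329520343 117.39345324875075 16.05
```

View pics/lift.png

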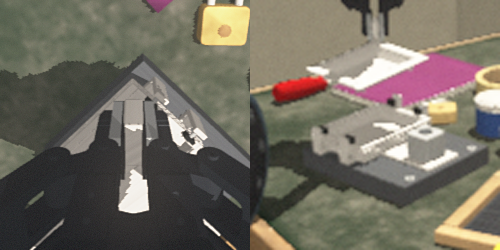

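The tray hangs clear from the gripper, near level, and the pack is still in its stand. Carry it to the mat, raised.

Emit:
step_arm(targets="0 0 -15 0;-3 3 -35 0;-12 12 -50 0;-25 25 -58 0;-42 43 -58 0;-60 61 -58 0;-78 79 -58 0;-96 97 -58 0;-114 115 -58 0;-132 134 -58 0;-150 153 -58 0;-168 171 -58 0")

```text
t: 17.35
tcp_pos: [0.5995, -0.0519, 0.1818]
tool_rot: [0.967, 0.254, -0.001, -0.0]
force: [-0.2, -0.6, -0.3]
finger_gap: 0.091
gripper_force: 117.4
```

Emit:
step_arm(targets="-16 17 0 0;-32 34 0 0;-46 48 0 0;-56 58 0 0;-62 64 0 0;-65 67 0 0;-65 67 0 0;-65 67 0 0;-65 67 0 0")

```text
t: 18.25
tcp_pos: [0.5775, -0.139, 0.1818]
tool_rot: [0.967, 0.255, -0.0, -0.0]
force: [1.0, 0.8, -0.9]
finger_gap: 0.09
gripper_force: 117.4
```

```bash
python3 - <<'E'
from h import *
im=manip.snapshot("scene"); save("fs",im); it=manip.snapshot("top"); save("ft",it)
s=manip.sense(); print(s["t"],s["tcp_pos"],yaw(s),s["force"],s["ft_torque"],s["finger_gap"],s["gripper_force"])
Cs,Ct=cam("scene"),cam("top"); P={}
for q in("tray","tray_lug","tray_far_corner","plug","socket","mat","pack"):
    for n,C in(("scene",Cs),("top",Ct)):
        P[q,n]=[(a["position"],a["p"]) for a in manip.mark_of(n,q)[:4]]; print(q,n,P[q,n])
for q in("tray","tray_lug","tray_far_corner"):
    if P[q,"scene"] and P[q,"top"]: print(q,tri(Cs,P[q,"scene"][0][0],Ct,P[q,"top"][0][0]))
M=R.from_quat(s["tool_rot"]).as_matrix(); t=np.array(s["tcp_pos"])
for tilt in(0,5,10,15):
    c,si=np.cos(np.radians(tilt)),np.sin(np.radians(tilt))
    f=lambda a,b,z: t+M@np.array([a*c,b,-.019-a*si+.012*1]) if 0 else t+M@(np.array([0,0,-.019])+np.array([a*c+z*si*-1*-1*0,b,-a*si+z]))
    print(tilt,"centre",f(-.0916,-.0092,.012).round(3),proj(Cs,f(-.0916,-.0092,.012)).round(),proj(Ct,f(-.0916,-.0092,.012)).round(),"far",proj(Cs,f(-.1845,-.0184,.012)).round())
print("mat",ray(Ct,P["mat","top"][0][0],0),"socket px",proj(Cs,[.5548,.055,.008]),proj(Ct,[.5548,.055,.008]))
E
```

```text
18.35 [ 0.57748979 -0.13914241  0.18177444] 29.55800218260501 [ 0.65803099  0.34030693 -0.48511471] [ 0.02480548 -0.02720551 -0.04299309] 0.09464785771383971 117.35144431558155
tray scene [([331.7, 184.2], 0.76)]
tray top []
tray_lug scene [([334.5, 161.0], 0.96)]
tray_lug top [([300.4, 180.6], 0.74), ([239.4, 196.4], 0.6)]
tray_far_corner scene [([337.5, 200.4], 0.67)]
tray_far_corner top [([327.5, 238.3], 0.6)]
plug scene [([292.0, 289.9], 0.6), ([255.6, 226.1], 0.58)]
plug top [([378.9, 175.9], 0.69), ([234.1, 198.9], 0.68), ([380.9, 210.2], 0.56), ([300.7, 263.9], 0.45)]
socket scene [([253.3, 226.7], 0.68), ([257.8, 216.9], 0.64), ([337.3, 198.6], 0.21)]
socket top [([237.3, 198.1], 0.63), ([218.2, 194.2], 0.37)]
mat scene [([331.3, 259.0], 0.61)]
mat top [([236.9, 198.0], 0.36)]
pack scene [([230.0, 211.8], 0.86)]
pack top [([210.9, 190.5], 0.7), ([235.8, 196.9], 0.65)]
tray_lug [ 0.58504165 -0.14063701  0.19330694]
tray_far_corner [ 0.42053705 -0.21186156  0.17002598]
0 centre [ 0.493 -0.176  0.189] [334. 177.] [314. 213.] far [338. 194.]
5 centre [ 0.494 -0.176  0.181] [334. 181.] [314. 213.] far [338. 201.]
10 centre [ 0.494 -0.176  0.173] [334. 184.] [314. 213.] far [338. 208.]
15 centre [ 0.496 -0.175  0.165] [334. 188.] [313. 212.] far [337. 215.]
mat [0.55605694 0.05344717 0.        ] socket px [254.26666755 225.72059428] [236.25848718 198.10789918]
```

Far corner reads about 5° below level, the tray centre is over the mat at about 0.18 m, and plug and pack are in place. Handing in.

```bash
python3 -c "
from h import *
print(manip.sign_off())"
```

```text
the job is handed in; nothing more can be done
None
```

I seated the plug in the socket and let it go, peeled the top tray up by its lug, and handed in at about 18 s. The gripper was holding the tray about 18 cm over the middle of the mat, tilted roughly 5°; the hand-in returned no verdict.

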